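# Put the bench away: vials, reagent bottle and beaker to their own places

### The arm

A 7-joint arm with a two-finger parallel gripper is mounted at the origin on a cart in front of the work surface, level with it; the furniture and walls round the work are solid. World frame = base frame: x ahead of the robot, y to its left, z up, the work surface at z = 0. Lengths are in m, angles in rad, forces in N, time in s.
With the tool pointing down it reaches from about 0.425 to 0.95 m from the base axis. Payload 4.7 kg.
Tool frame: the origin (TCP) lies between the finger pads; the fingertips stand 11 mm ahead of it and the grasp point (between the pads) lies 8 mm behind it; z points along the fingers, y is the line along which they close (so a half turn about z gives the same grasp; the last joint's range is limited). The gripper opens to 85 mm and grips with 20 to 120 N. Pads are 22 mm wide; open, the fingers measure 114 mm over their backs; the gripper's body (76 mm by 85 mm) begins 54 mm behind the grasp point. The pads swing forward as they close: fully open they stand 13 mm farther back than shut.
Start: joints at [1.115, 0.469, -0.049, 1.532, 0.024, 1.141, -0.082], TCP at [0.279, -0.614, 0.242] pointing down, gripper open.
Joint ranges: [-2.59, 2.59], [-0.33, 1.99], [-1.39, 1.29], [0.1, 2.45], [-1.04, 4.18], [0.21, 1.99], [-2.66, 2.66]. Speed limits (rad/s): [2.57, 2.57, 3.14, 3.14, 3.14, 3.14, 3.14].

### API

Orientations are given as a rotation vector (axis times angle).
In Python, from plant import r, imaging gives the robot as it stands.
- The arm moves only by the tool play_rows, never from a script. Its argument "moves" is a list that holds one entry, the list of rows, each a list of 6 numbers: the shift along the tool's x, y, z in units of 25 mm (1.0 is 25 mm), then the turn, a rotation vector about the tool's x, y, z in units of 8 degrees (1.0 is 8 degrees). In form: [[[tx, ty, tz, rx, ry, rz], ...]]. A call has 1 to 20 rows; each row shifts and turns the commanded pose from where the row before left it, along the tool's axes as they then stand; what a row does not reach is not made up. A row lasts 1/8 s, in which the tool goes at most 62.5 mm and 10.7 degrees, less where a joint would pass 70% of its speed; a pose out of reach is approached as far as the arm can. A call is refused whole if a number of a shift passes 1 or a number of a turn 1, either way. A call with a gripper value outside its range is refused whole. "jaw" is the closure, from -1 (fully open) to 1 (shut), set as the call begins (left out, the last holds). The fingers move at their own pace and stop on an object; the grip force is fixed at half the most. Time passes only in rows, so rows that do not move let the fingers close. It gives the time, the measured TCP pose, the force, the opening and the grip force at its end, in the units of the state.
- r.observe(): the state, without advancing time (a new reading comes with each control period).
- imaging.grab_frame(name): name is "scene" or "top" or "wrist"; returns a dict with "frame" (420x560x3 uint8, red, green, blue), "mtx" (3x3 intrinsics, pixels), "view" (4x4, takes a point from world to camera coordinates); the wrist camera has in their place "tool_from_camera" (4x4, takes a point from camera to tool coordinates, whose origin is the TCP and whose axes are the flange's). Camera axes: x right, y down, z forward; pixel columns grow to the right and rows downward; lengths in m; the calibration is good to about 2 mm. A picture is of the moment at which its call begins: read the wrist's pose just before it. There is no depth.
- r.hand_in(): hands the job in; it is judged then, once.
The state is a dict: "t": time; "joint_pos": joint angles; "joint_velocities": joint speeds; "joint_efforts": joint torques, N m; "ee_pos": TCP position; "eef_rot": TCP orientation; "ft_force": force on the tool from outside, world axes, zero at the start; "ft_torque": the same for the moment, N m; "finger_gap": finger opening in m; "finger_force": force on a finger pad.
Only numpy, scipy, OpenCV 4.12 (cv2) and the standard library are available. Lean on these libraries where they do the work, as an engineer would, in place of code of your own. Each camera call takes 0.05 s, during which the arm holds its last target. There are 200 camera calls.

### The job

Put away the four used things that stand on the bare bench top between the blue tip box and the low grey channel, each kind where it belongs: the two white-capped vials into the metal rack, one in each well; the amber reagent bottle into the smooth steel spill tray; and the small beaker, mouth up, onto the ribbed white draining tray. Stand each upright and flat on the floor of its well or roughly in the middle of its tray, and leave everything else, the white tray of glassware at the far left included, as it is.

Things in the scene. Friction and masses are not known exactly. Their poses are not given: they have to be found in the camera images.
- vial_1: Screw-cap vial in plain white with a white cap, upright, on the bare bench (those in the white tray at the far left are not meant): 22 mm diameter, 46 mm tall; the top 10 mm is the cap, 21 mm across. Origin at the centre of its underside, z up. About 30 g. Either vial may go in either well.
- vial_2: Screw-cap vial in plain white with a white cap, upright, on the bare bench, same size as the other: 22 mm diameter, 46 mm tall, cap 21 mm across. Origin at the centre of its underside, z up. About 30 g.
- reagent_b: Small amber reagent bottle with a red cap, upright: body 43 mm diameter, straight from the foot up to about 45 mm, tapering above; 85 mm tall; the cap is 23 mm across over the top 14 mm. Origin at the centre of its underside, z up. About 130 g.
- beaker_50: Small whitish plastic beaker, open at the top, upright, on the bare bench (the one in the white tray at the far left is not meant): about 37 mm across at the foot and 40 mm halfway up, rim 44 mm with a spout on its own y axis (47 mm there); 56 mm tall, wall under 2 mm. Origin at the centre of its underside, z up. About 40 g.
- vial_rack: Fixed grey metal block, 100 (its x) x 54 (its y) x 16 mm tall, with two square wells 40 mm wide and 12 mm deep, centred at x = -24 and x = +24 mm, y = 0 in its own frame; well floor 4 mm above the bench. Origin at the centre of its underside, z up.
- spill_tray: Fixed shallow stainless-steel tray with a smooth floor, 100 (its x) x 80 (its y) mm, rim 18 mm high, walls 3 mm (5 mm at the rolled rim), inside about 93 x 73 mm, floor 4 mm above the bench. Origin at the centre of its underside, z up.
- drain_tray: Fixed shallow white plastic draining tray with raised ribs across its floor and a small pouring lip at one end, 100 (its x) x 80 (its y) mm, rim 16 mm high, walls 3 mm, inside 94 x 74 mm; the rib tops, on which things stand, are 7 mm above the bench. Origin at the centre of its underside, z up.
- tip_box: Bystander, stays: pipette tip box with blue base and clear lid, 78 x 118 mm (long side its y), 92 mm tall. Origin at the centre of its underside.
- standard_1: Bystander, stays: white plastic bottle with white cap, 47 mm diameter, 92 mm tall. Origin at the centre of its underside.
- lamp_carton: Bystander, stays: small upright carton, 42 x 42 x 82 mm tall, behind the middle of the bench. Origin at the centre of its underside. Fixed furniture round the work: a grey channel 128 mm tall at y = 0.22 to 0.28 m, x = 0.26 to 0.76, with a black plug standing out of its left face to y = 0.34 at x = 0.61 to 0.65, z = 0.05 to 0.09; two blue cans 250 mm tall at x = 0.2 to 0.57, y = -0.33 to 0.14; a drawer cabinet 345 mm tall at x over 0.53, y = -0.32 to -0.13.
Mind the look-alikes: they are no part of the job. What is shaped like the beaker_50 but purple, turquoise or yellow is not meant.

How it is judged:
At the end, for the whole second after the job is handed in: One vial in each rack well, the amber bottle in the steel tray, the beaker in the ribbed tray: each at rest, within 7 degrees of upright, its foot within 5 mm of the floor it stands on, its centre within 15 mm of the well's centre, or within 30 mm along and 20 mm across the tray from its centre ((((x of vial_1 in the frame of vial_rack between -0.039 and -0.009 m and y of vial_1 in the frame of vial_rack between -0.015 and 0.015 m and z of vial_1 in the frame of vial_rack between -0.002 and 0.009 m and angle between vial_1's own z axis and vertical below 0.12 rad) and (x of vial_2 in the frame of vial_rack between 0.009 and 0.039 m and y of vial_2 in the frame of vial_rack between -0.015 and 0.015 m and z of vial_2 in the frame of vial_rack between -0.002 and 0.009 m and angle between vial_2's own z axis and vertical below 0.12 rad)) or ((x of vial_1 in the frame of vial_rack between 0.009 and 0.039 m and y of vial_1 in the frame of vial_rack between -0.015 and 0.015 m and z of vial_1 in the frame of vial_rack between -0.002 and 0.009 m and angle between vial_1's own z axis and vertical below 0.12 rad) and (x of vial_2 in the frame of vial_rack between -0.039 and -0.009 m and y of vial_2 in the frame of vial_rack between -0.015 and 0.015 m and z of vial_2 in the frame of vial_rack between -0.002 and 0.009 m and angle between vial_2's own z axis and vertical below 0.12 rad))) and x of reagent_b in the frame of spill_tray between -0.03 and 0.03 m and y of reagent_b in the frame of spill_tray between -0.02 and 0.02 m and z of reagent_b in the frame of spill_tray between 0 and 0.009 m and angle between each of reagent_b, beaker_50's own z axis and vertical below 0.12 rad and x of beaker_50 in the frame of drain_tray between -0.03 and 0.03 m and y of beaker_50 in the frame of drain_tray between -0.02 and 0.02 m and z of beaker_50 in the frame of drain_tray between 0.003 and 0.012 m and linear speed of each of vial_1, vial_2, reagent_b, beaker_50 below 0.02 m/s); the robot touches nothing.
It fails at once if the tip box is moved by more than 25 mm or tipped (distance of tip_box from where it was at the start of the episode above 0.025 m or angle between tip_box's own z axis and vertical above 0.35 rad).
It fails at once if the white bottle is moved by more than 25 mm or tipped (distance of standard_1 from where it was at the start of the episode above 0.025 m or angle between standard_1's own z axis and vertical above 0.35 rad).
It fails at once if the carton is moved by more than 25 mm or tipped (distance of lamp_carton from where it was at the start of the episode above 0.025 m or angle between lamp_carton's own z axis and vertical above 0.35 rad).
It also fails if it takes over 128 s, if anything falls off the work surface, if the arm or the gripper's body presses on something with over 40 N, if the wrist force passes 120 N, or if a joint passes its speed limit or range.

## Working session

There is one attempt and no reset: what is moved stays moved. The work goes in short steps, Python scripts to look and compute and a tool call to move; the robot and the scene stay as the last step left them, time stands still between calls to the robot, and variables do not carry over. Pictures are saved under pics/ and viewed, at most 14 in all, crops included, and the job is handed in when it is done.

Besides the shell and the picture viewer there is one more tool, called after "Request:" in YAML: its name, and indented under it one key for each argument. play_rows: Moves the arm, as the interface text tells. Its arguments: {"type":"object","properties":{"moves":{"type":"array"},"jaw":{"type":"number"}},"required":["moves"]}

```bash
mkdir -p pics
cat > h.py <<'E'
import numpy as np, cv2
from plant import r, imaging
def grab(n,save=None):
    d=imaging.grab_frame(n)
    if save: cv2.imwrite(f'pics/{save}.png',cv2.cvtColor(d['frame'],cv2.COLOR_RGB2BGR))
    return d
def ray(d,u,v,T=None):
    K=np.array(d['mtx']); c=np.linalg.inv(K)@[u,v,1.]
    M=np.linalg.inv(np.array(d['view'])) if T is None else T@np.array(d['tool_from_camera'])
    return M[:3,3], M[:3,:3]@c
def onz(d,u,v,z,T=None):
    o,k=ray(d,u,v,T); return o+k*(z-o[2])/k[2]
def proj(d,p):
    q=np.array(d['view'])@[*p,1.]; q=np.array(d['mtx'])@q[:3]; return q[:2]/q[2]
def pose(s):
    T=np.eye(4);T[:3,:3]=cv2.Rodrigues(np.array(s['eef_rot'],float))[0];T[:3,3]=s['ee_pos'];return T
E
python3 - <<'E'
from h import *
s=r.observe();print(s); print(pose(s).round(3))
for n in('scene','top','wrist'):
    d=grab(n,n+'0')
    if n!='wrist': print(n,np.linalg.inv(d['view'])[:3].round(3),d['mtx'])
    else: print(d['tool_from_camera'])
E
```

```text
{'t': 0.0, 'joint_pos': array([ 1.11511354,  0.46946443, -0.04857966,  1.5337274 ,  0.02412025,
        1.14099438, -0.08231085]), 'joint_velocities': array([ 0.00032397, -0.0002303 , -0.00144168,  0.00081212,  0.00148357,
        0.00041319, -0.00274407]), 'joint_efforts': array([ 4.56969281e-05, -5.10308862e+01, -4.63480689e-02, -2.37714368e+01,
        1.06952639e-02,  7.39416835e-03, -1.08358037e-05]), 'ee_pos': array([ 0.27916959, -0.61392953,  0.24123169]), 'eef_rot': array([-3.06843638e+00, -6.64927210e-01,  8.20039442e-04]), 'ft_force': array([-1.04235522, -0.08441927, -0.23440823]), 'ft_torque': array([-0.03329639, -0.03192487,  0.00508814]), 'finger_force': 0.0, 'finger_gap': 0.08562287537151587}
[[ 0.91   0.414 -0.001  0.279]
 [ 0.414 -0.91   0.002 -0.614]
 [-0.    -0.002 -1.     0.241]
 [ 0.     0.     0.     1.   ]]
scene [[-0.985 -0.112  0.129  0.393]
 [-0.17   0.599 -0.782  1.422]
 [ 0.011 -0.793 -0.61   0.892]] [[521.6234046    0.         274.05773091]
 [  0.         521.6234046  210.5476304 ]
 [  0.           0.           1.        ]]
top [[-0.028 -0.996  0.087  0.437]
 [-1.     0.027 -0.008  0.37 ]
 [ 0.006 -0.087 -0.996  1.581]] [[475.93797385   0.         288.00310615]
 [  0.         475.93797385 201.9916504 ]
 [  0.           0.           1.        ]]
[[-7.41704421e-04 -9.61396205e-01 -2.75166835e-01  6.94563608e-02]
 [ 9.99999533e-01 -8.83647029e-04  3.91874352e-04 -7.28592428e-04]
 [-6.19896871e-04 -2.75166416e-01  9.61396411e-01 -1.31910827e-01]
 [ 0.00000000e+00  0.00000000e+00  0.00000000e+00  1.00000000e+00]]
```

View pics/scene0.png

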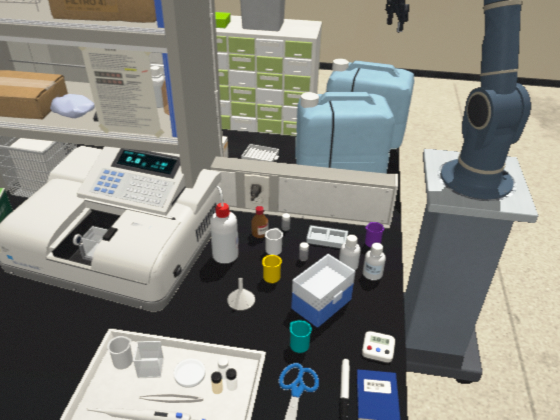

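View pics/top0.png

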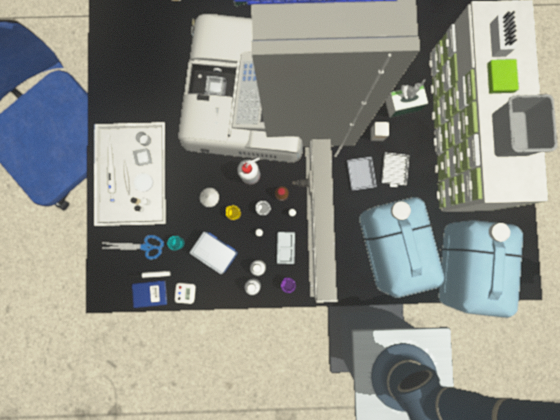

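The scene view shows the used items: amber bottle (260,222), white vials (286,221) and (304,252), whitish beaker (274,241). In the top view they are at (282,193), (292,212), (259,232) and (263,208); the rack is at (286,247), the steel tray at (361,172) and the ribbed tray at (397,168).

Look-alikes:
- Beaker: yellow (233,212), purple (288,285), turquoise (175,242), plus the tray's own at (143,139).
- Vials: the tray vials (137,204), and white bottles (258,268) and (253,287).
- Bottle: the red-capped wash bottle (248,170).

Run:
```python
from h import *
d=grab('top'); s=grab('scene')
a=cv2.cvtColor(d['frame'],cv2.COLOR_RGB2BGR); b=cv2.cvtColor(s['frame'],cv2.COLOR_RGB2BGR)
A=cv2.resize(a[120:270,225:425],None,fx=4,fy=4,interpolation=cv2.INTER_CUBIC); cv2.imwrite('pics/t1.png',A)
B=cv2.resize(b[190:310,200:400],None,fx=4,fy=4,interpolation=cv2.INTER_CUBIC); cv2.imwrite('pics/s1.png',B)
for n,u,v,z in[('vA',292,212,.046),('vB',259,232,.046),('amber',282,193,.085),('beaker',263,208,.056),('rack',286,247,.016),('spill',361,172,.018),('drain',397,168,.016),('carton',380,130,.082)]:
    print(n,onz(d,u,v,z).round(3))
g=cv2.cvtColor(d['frame'],cv2.COLOR_RGB2GRAY)
m=(g>90).astype(np.uint8)
n,l,st,c=cv2.connectedComponentsWithStats(m)
for i in range(1,n):
    x,y=c[i]
    if 225<x<425 and 120<y<295 and 20<st[i,4]<3000: print(st[i],c[i].round(1))
```

```text
vA [0.538 0.346 0.046]
vB [0.476 0.454 0.046]
amber [0.596 0.376 0.085]
beaker [0.553 0.438 0.056]
rack [0.426 0.368 0.016]
spill [0.666 0.113 0.018]
drain [ 0.677 -0.008  0.016]
carton [0.791 0.057 0.082]
[371 121  19  20 334] [380.  130.6]
[381 152  29  36 844] [395.  169.1]
[347 156  30  35 816] [361.4 173.2]
[279 188   7   7  31] [282.  191.3]
[255 200  16  16 195] [262.5 207.6]
[225 205  16  15 195] [232.6 212.1]
[288 208   9   9  57] [291.9 212.1]
[255 228   9   9  59] [258.7 232.2]
[276 231  20  34 598] [285.6 247.5]
[250 260  16  16 205] [257.6 267.6]
[245 279  16  17 216] [252.4 286.7]
[281 279   5   8  25] [283.2 283. ]
```

View pics/t1.png

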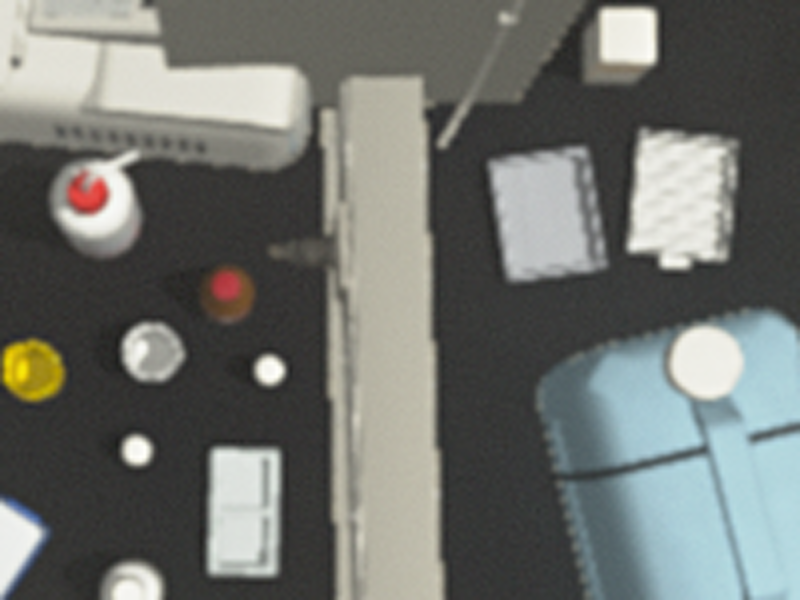

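View pics/s1.png

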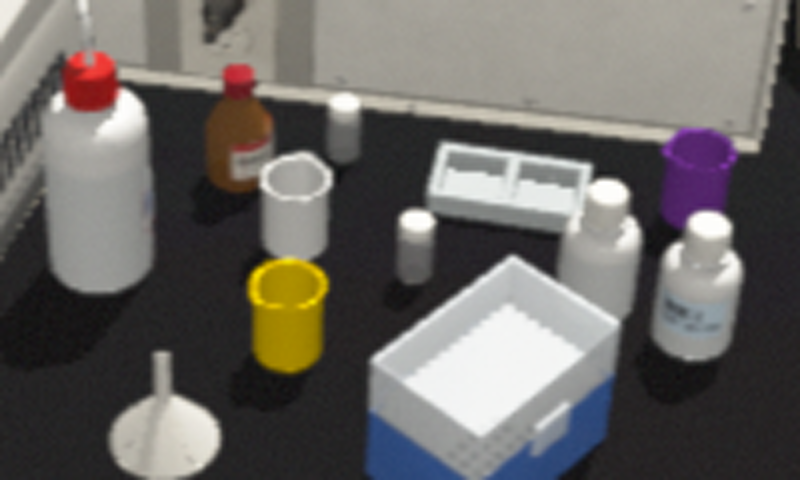

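Run:
```python
from h import *
s=grab('scene')
d=grab('top')
for n,u,v,z in[('washbase',100,285,0),('postbase',80,10,0),('yel',288,360,0),('vA',343,158,0),('vB',414,280,0)]:
    print(n,onz(s,200+u/4,190+v/4,z).round(3))
print('post',onz(s,212,165,0).round(3),onz(s,185,180,0.128).round(3))
print('wash top',onz(d,248,170,.15).round(3))
for u,v in [(265,135),(385,125)]:
  print([onz(d,u,v,z).round(2).tolist() for z in (.3,.5,.8)])
# rack & tray rects (top face at rim height)
for n,box,z,th in[('rack',(270,225,40,46),.016,90),('spill',(340,148,42,50),.018,70),('drain',(376,146,40,50),.016,90)]:
    x,y,w,h=box; g=cv2.cvtColor(d['frame'],cv2.COLOR_RGB2GRAY)[y:y+h,x:x+w]
    m=(g>th).astype(np.uint8); cs,_=cv2.findContours(m,0,2); c=max(cs,key=cv2.contourArea)+[x,y]
    P=cv2.boxPoints(cv2.minAreaRect(c)); W=np.array([onz(d,*p,z) for p in P]); 
    e=W[1]-W[0];f=W[2]-W[1]
    print(n,W.mean(0).round(3),np.linalg.norm(e).round(3),np.degrees(np.arctan2(e[1],e[0])).round(1),np.linalg.norm(f).round(3))
```

```text
washbase [0.666 0.504 0.   ]
postbase [0.752 0.221 0.   ]
yel [0.54  0.547 0.   ]
vA [0.536 0.354 0.   ]
vB [0.474 0.464 0.   ]
post [0.814 0.081 0.   ] [0.803 0.356 0.128]
wash top [0.662 0.477 0.15 ]
[[0.73, 0.42, 0.3], [0.69, 0.41, 0.5], [0.62, 0.4, 0.8]]
[[0.75, 0.09, 0.3], [0.7, 0.13, 0.5], [0.63, 0.2, 0.8]]
rack [0.424 0.37  0.016] 0.107 -4.1 0.06
spill [0.663 0.111 0.018] 0.09 -82.5 0.11
drain [ 0.671 -0.002  0.016] 0.118 -7.7 0.088
```

Request:
play_rows:
  moves:
    - [[0,0,-1,0,0,-1],[0,0,-1,0,0,-1],[0,0,-1,0,0,-1],[0,0,-1,0,0,-1],[0,0,-1,0,0,-1],[0,0,-1,0,0,-1],[0,0,-1,0,0,-1],[0,0,-1,0,0,-1],[1,1,0,0,0,-0.2],[1,1,0,0,0,0],[1,1,0,0,0,0],[1,1,0,0,0,0],[1,1,0,0,0,0],[1,1,0,0,0,0],[1,1,0,0,0,0],[1,1,0,0,0,0],[1,1,0,0,0,0],[1,0,0,0,0,0],[1,0,0,0,0,0],[1,0,0,0,0,0]]

```text
t: 2.85
ee_pos: [0.504, -0.3136, 0.4425]
eef_rot: [2.221, 2.221, -0.001]
ft_force: [-0.4, -1.4, 0.3]
finger_gap: 0.0854
finger_force: 0.0
```

Request:
play_rows:
  moves:
    - [[1,0,0,0,0,0],[1,0,0,0,0,0],[1,0,0,0,0,0],[1,0,0,0,0,0],[1,0,0,0,0,0],[1,0,0,0,0,0],[1,0,0,0,0,0],[1,0,0,0,0,0],[1,0,0,0,0,0],[1,0,0,0,0,0],[1,0,0,0,0,0],[1,0,0,0,0,0],[1,0,0,0,0,0],[1,0,0,0,0,0],[1,0,0,0,0,0],[1,0,0,0,0,0],[1,0,0,0,0,0],[1,0,0,0,0,0],[1,0,0,0,0,0],[1,0,0,0,0,0]]

```text
t: 5.35
ee_pos: [0.5038, 0.1865, 0.4423]
eef_rot: [2.22, 2.222, 0.0]
ft_force: [0.1, -0.4, -0.1]
finger_gap: 0.0855
finger_force: 0.0
```

Request:
play_rows:
  moves:
    - [[1,0,1,0,0,0],[1,0,1,0,0,0],[1,0,1,0,0,0],[1,0,1,0,0,0],[1,0,1,0,0,0],[1,0,1,0,0,0],[1,0,0.5,0,0,0],[1,0,0,0,0,0],[0.5,0,0,0,0,0],[0,0,0,0,0,0],[0,0,0,0,0,0]]

```text
t: 6.72
ee_pos: [0.5046, 0.3966, 0.28]
eef_rot: [2.221, 2.22, -0.0]
ft_force: [-0.4, 0.2, 0.0]
finger_gap: 0.0854
finger_force: 0.0
```

Run:
```python
from h import *
s=r.observe();T=pose(s);print(T.round(4),s['joint_pos'].round(2))
d=grab('wrist','w1'); np.savez('w1.npz',T=T,mtx=d['mtx'],tfc=d['tool_from_camera'])
```

```text
[[ 3.000e-04  1.000e+00  6.000e-04  5.046e-01]
 [ 1.000e+00 -3.000e-04 -9.000e-04  3.966e-01]
 [-9.000e-04  6.000e-04 -1.000e+00  2.800e-01]
 [ 0.000e+00  0.000e+00  0.000e+00  1.000e+00]] [-0.21  0.49 -0.76  1.54  0.35  1.25 -1.02]
```

View pics/w1.png

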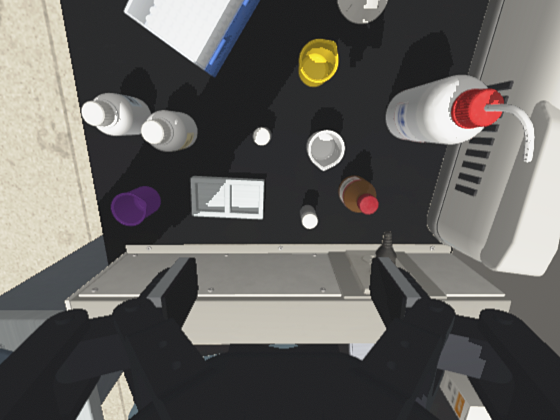

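The wrist view shows the rack (228,197), vials (262,136) and (309,216), beaker (325,150) with its spout towards the bottom, and amber bottle (358,196). The wash bottle is at (440,108), the yellow beaker at (319,62), and the plug at (387,248).

```bash
cat >> h.py <<'E'
def comps(f,box,lo,hi=256,sat=None):
    x,y,w,h=box; I=f[y:y+h,x:x+w]; g=cv2.cvtColor(I,cv2.COLOR_RGB2GRAY); m=((g>=lo)&(g<hi)).astype(np.uint8)
    cs,_=cv2.findContours(m,0,2); c=max(cs,key=cv2.contourArea)+[x,y]; return c
E
python3 - <<'E'
from h import *
z=np.load('w1.npz');T=z['T'];d={'mtx':z['mtx'],'tool_from_camera':z['tfc']}
M=T@z['tfc']; f=cv2.cvtColor(cv2.imread('pics/w1.png'),cv2.COLOR_BGR2RGB)
q=np.linalg.inv(M)[:3,:3]@[0,0,-1.]; q=z['mtx']@q; print('nadir',(q[:2]/q[2]).round(1),'cam',M[:3,3].round(3))
g=cv2.cvtColor(f,cv2.COLOR_RGB2GRAY)
for n,x,y in(('vA',302,200),('vB',254,124)):print(n);print(g[y:y+32:2,x:x+18:2])
for n,b,lo,z0 in(('vA',(295,195,30,40),100,.04),('vB',(250,120,26,28),100,.04),('beaker rim',(300,125,50,50),110,.056),('rack',(185,165,85,65),120,.016)):
    c=comps(f,b,lo); (u,v),rr=cv2.minEnclosingCircle(c); box=cv2.minAreaRect(c)
    print(n,(round(u),round(v)),round(rr,1),cv2.boundingRect(c),onz(d,u,v,z0,T).round(4))
    if n=='rack':
        P=cv2.boxPoints(box);W=np.array([onz(d,*p,.016,T) for p in P]);print(W.round(3),W.mean(0))
hsv=cv2.cvtColor(f,cv2.COLOR_RGB2HSV)
m=((hsv[...,1]>140)&(g<140)&((hsv[...,0]>165)|(hsv[...,0]<18))).astype(np.uint8)
red=((hsv[...,0]>168)&(hsv[...,1]>140)&(hsv[...,2]>80)).astype(np.uint8)
for nm,mm in(('amber',m),('red',red)):
    k=mm[165:225,330:390]; ys,xs=np.nonzero(k); print(nm,xs.mean()+330,ys.mean()+165,xs.min()+330,xs.max()+330,ys.min()+165,ys.max()+165, onz(d,xs.mean()+330,ys.mean()+165,.085 if nm=='red' else .03,T))
E
```

```text
nadir [283. 126.] cam [0.504 0.467 0.412]
vA
[[ 43  29  31  31  32  31  31  31  46]
 [ 45  30  31  30  32  30  33  31  45]
 [ 35  30  39  39  32  29  31  30  45]
 [ 52  72  79  79  76  46  28  45  45]
 [ 77  79  79  80  80  79  39  45  45]
 [ 77  79  82  84  85  81  74  43  45]
 [ 76  92 107 119 120 105  88  42  44]
 [ 99 119 157 226 238 211 133  58  44]
 [117 217 250 247 246 246 246 129  39]
 [162 251 246 246 245 244 246 245  39]
 [211 248 246 246 245 245 244 255  61]
 [199 249 246 246 246 246 245 255  55]
 [126 255 247 246 246 246 250 226  34]
 [ 38 172 255 250 249 255 236  51  43]
 [ 44  38 117 187 217 123  45  41  46]
 [ 44  45  40  36  36  43  45  44  45]]
vB
[[ 31  32  31  29  31  31  32  30  31]
 [ 30  30  32  35  33  28  31  29  31]
 [ 28  52 172 178 239 180  82  44  29]
 [ 59 160 197 245 247 249 238  95  45]
 [151 194 243 246 245 244 247 207  68]
 [168 203 247 245 245 244 244 252  95]
 [168 248 246 245 245 245 245 250 111]
 [162 254 246 246 246 246 246 254 106]
 [166 254 247 247 247 247 248 240  54]
 [ 71 248 251 248 248 250 255  91  39]
 [ 40  56 223 249 246 213  82  37  43]
 [ 44  42  35  41  42  34  39  42  43]
 [ 44  44  43  44  44  44  43  44  44]
 [ 44  44  43  43  44  44  45  43  43]
 [ 45  44  44  44  44  44  44  43  43]
 [ 44  45  44  44  44  43  44  44  45]]
vA (309, 220) 8.8 (301, 212, 17, 17) [0.5382 0.3457 0.04  ]
vB (261, 136) 9.1 (253, 127, 18, 19) [0.477  0.4552 0.04  ]
beaker rim (326, 150) 20.4 (307, 130, 38, 41) [0.5549 0.4394 0.056 ]
rack (226, 198) 40.7 (191, 178, 73, 41) [0.4247 0.3704 0.016 ]
[[0.371 0.344 0.016]
 [0.378 0.399 0.016]
 [0.477 0.396 0.016]
 [0.474 0.34  0.016]] [0.42498289 0.36973931 0.016     ]
amber 360.55826086956523 201.4591304347826 344 378 182 213 [0.60866186 0.3688048  0.03      ]
red 367.61464968152865 203.7515923566879 358 378 194 213 [0.60194854 0.3802054  0.085     ]
```

Request:
play_rows:
  moves:
    - [[-1,0.7,1,0,0,0],[-1,0.64,1,0,0,0],[0,0,1,0,0,0],[0,0,1,0,0,0],[0,0,1,0,0,0],[0,0,1,0,0,0],[0,0,1,0,0,0],[0,0,0.6,0,0,0],[0,0,0,0,0,0],[0,0,0,0,0,0]]
  jaw: 0.1

```text
t: 8.02
ee_pos: [0.5384, 0.3479, 0.0909]
eef_rot: [2.221, 2.222, 0.003]
ft_force: [0.6, -0.5, 0.1]
finger_gap: 0.0387
finger_force: 0.0
```

Run:
```python
from h import *
s=r.observe();T=pose(s);print(T.round(4))
d=grab('wrist','w2'); np.savez('w2.npz',T=T,mtx=d['mtx'],tfc=d['tool_from_camera'])
for o in (.346,):
  q=np.linalg.inv(T@d['tool_from_camera'])@[.538,.3465,.046,1];q=d['mtx']@q[:3];print(q[:2]/q[2])
```

```text
[[-6.000e-04  1.000e+00  1.500e-03  5.384e-01]
 [ 1.000e+00  6.000e-04  1.000e-03  3.479e-01]
 [ 1.000e-03  1.500e-03 -1.000e+00  9.090e-02]
 [ 0.000e+00  0.000e+00  0.000e+00  1.000e+00]]
[283.72017922 241.00931131]
```

View pics/w2.png

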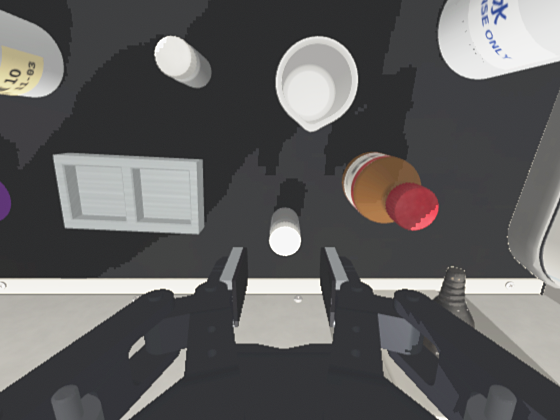

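The close view puts vial A's cap at (285,240), centred between the pads and within 1 mm of the prediction. Descending and gripping.

Request:
play_rows:
  moves:
    - [[-0.05,0.02,1,0,0,0],[0,0,1,0,0,0],[0,0,0.6,0,0,0],[0,0,0,0,0,0],[0,0,0,0,0,0]]

```text
t: 8.7
ee_pos: [0.5388, 0.3471, 0.0259]
eef_rot: [2.22, 2.222, 0.003]
ft_force: [0.3, 0.3, 1.1]
finger_gap: 0.0382
finger_force: 0.0
```

Request:
play_rows:
  moves:
    - [[0,0,0,0,0,0],[0,0,0,0,0,0],[0,0,0,0,0,0],[0,0,0,0,0,0],[0,0,0,0,0,0],[0,0,0,0,0,0]]
  jaw: 1

```text
t: 9.45
ee_pos: [0.5389, 0.347, 0.0261]
eef_rot: [2.22, 2.222, 0.003]
ft_force: [-0.6, -0.0, 6.3]
finger_gap: 0.0199
finger_force: 59.0
```

Request:
play_rows:
  moves:
    - [[0,0,-1,0,0,0],[0,0,-1,0,0,0],[0.22,-0.9,0,0,0,0],[0.22,-0.9,0,0,0,0],[0.22,-0.9,0,0,0,0],[0.22,-0.92,0,0,0,0],[0,0,0,0,0,0],[0,0,0,0,0,0]]

```text
t: 10.45
ee_pos: [0.4483, 0.368, 0.0747]
eef_rot: [2.22, 2.222, 0.0]
ft_force: [0.5, 0.9, -0.8]
finger_gap: 0.0202
finger_force: 58.7
```

Run:
```python
from h import *
s=r.observe();T=pose(s);print(T[:3,3].round(4))
d=grab('wrist','w3'); np.savez('w3.npz',T=T,mtx=d['mtx'],tfc=d['tool_from_camera'])
```

```text
[0.4483 0.368  0.0747]
```

View pics/w3.png

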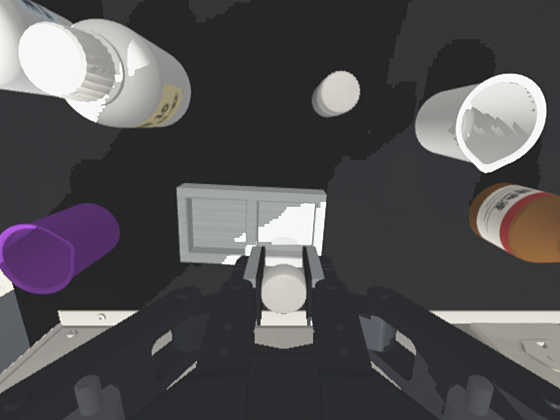

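This view shows vial A held upright at (284,287) over the rack, whose top corners are about (179,184), (326,190) and (180,262). Vial B's cap is at (341,90).

Run:
```python
from h import *
z=np.load('w3.npz');T=z['T'];d={'mtx':z['mtx'],'tool_from_camera':z['tfc']}
for p in((179,184),(326,190),(180,262),(325,266)):print(onz(d,*p,.016,T).round(4))
print('well2 corners',[onz(d,*p,.016,T).round(4)[:2] for p in((258,198),(316,200))])
print('vB',onz(d,342,90,.046,T).round(4), 'divider',onz(d,251,222,.016,T).round(4))
```

```text
[0.3784 0.4016 0.016 ]
[0.4762 0.3975 0.016 ]
[0.3735 0.3448 0.016 ]
[0.4777 0.3415 0.016 ]
well2 corners [array([0.4306, 0.392 ]), array([0.4697, 0.3906])]
vB [0.4777 0.4563 0.046 ] divider [0.4254 0.375  0.016 ]
```

Request:
play_rows:
  moves:
    - [[0.08,0.07,0.7,0,0,0],[0,0,0.6,0,0,0],[0,0,0.45,0,0,0],[0,0,0,0,0,0],[0,0,0,0,0,0]]

```text
t: 11.12
ee_pos: [0.4493, 0.3701, 0.0304]
eef_rot: [-2.22, -2.223, 0.001]
ft_force: [-0.3, 0.7, 0.2]
finger_gap: 0.0192
finger_force: 58.7
```

Request:
play_rows:
  moves:
    - [[0,0,0,0,0,0],[0,0,0,0,0,0],[0,0,0,0,0,0]]
  jaw: 0.2

```text
t: 11.5
ee_pos: [0.4495, 0.3702, 0.0311]
eef_rot: [2.22, 2.222, 0.0]
ft_force: [0.4, 0.6, -0.2]
finger_gap: 0.0344
finger_force: 0.0
```

Request:
play_rows:
  moves:
    - [[0,0,-1,0,0,0],[0,0,-1,0,0,0],[0,0,-0.4,0,0,0],[0.85,0.28,0,0,0,0],[0.85,0.28,0,0,0,0],[0.85,0.27,0,0,0,0],[0.86,0.27,0,0,0,0],[0,0,0,0,0,0],[0,0,0,0,0,0]]

```text
t: 12.62
ee_pos: [0.4765, 0.4545, 0.0903]
eef_rot: [2.22, 2.222, -0.003]
ft_force: [0.3, -0.8, 0.1]
finger_gap: 0.0344
finger_force: 0.0
```

Run:
```python
from h import *
s=r.observe();T=pose(s);print(T[:3,3].round(4))
d=grab('wrist','w4'); f=d['frame']
c=comps(f,(235,190,90,80),200); (u,v),rr=cv2.minEnclosingCircle(c);print(u,v,rr,onz(d,u,v,.046,T).round(4))
c=comps(f,(235,190,90,80),240); (u,v),rr=cv2.minEnclosingCircle(c);print(u,v,rr,onz(d,u,v,.046,T).round(4))
```

```text
[0.4765 0.4545 0.0903]Traceback (most recent call last):
  File "<stdin>", line 4, in <module>
  File "h.py", line 19, in comps
    cs,_=cv2.findContours(m,0,2); c=max(cs,key=cv2.contourArea)+[x,y]; return c
                                    ~~~^^^^^^^^^^^^^^^^^^^^^^^^
ValueError: max() iterable argument is empty
```

View pics/w4.png

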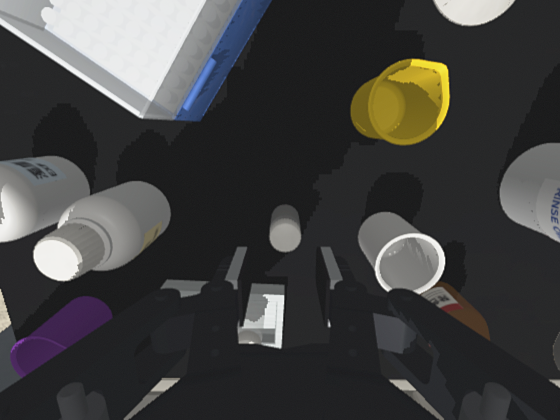

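The shadowed cap of vial B is at (285,236), between the pads. Vial A is in its well at (250,335).

Request:
play_rows:
  moves:
    - [[0.03,0.02,1,0,0,0],[0,0,1,0,0,0],[0,0,0.57,0,0,0],[0,0,0,0,0,0],[0,0,0,0,0,0]]

```text
t: 13.3
ee_pos: [0.4778, 0.4567, 0.0278]
eef_rot: [-2.22, -2.222, -0.002]
ft_force: [-1.0, -0.8, 0.1]
finger_gap: 0.0344
finger_force: 0.0
```

Request:
play_rows:
  moves:
    - [[0,0,0,0,0,0],[0,0,0,0,0,0],[0,0,0,0,0,0],[0,0,0,0,0,0],[0,0,0,0,0,0]]
  jaw: 1

```text
t: 13.92
ee_pos: [0.4779, 0.4571, 0.0281]
eef_rot: [2.22, 2.222, 0.003]
ft_force: [-0.2, -0.8, 6.1]
finger_gap: 0.0196
finger_force: 59.2
```

Request:
play_rows:
  moves:
    - [[0,0,-1,0,0,0],[0,0,-1,0,0,0],[0,0,-1,0,0,0],[-0.85,-0.76,0,0,0,0],[-0.85,-0.76,0,0,0,0],[-0.85,-0.76,0,0,0,0],[-0.85,-0.76,0,0,0,0],[0,0,0,0,0,0],[0,0,0,0,0,0]]

```text
t: 15.05
ee_pos: [0.4021, 0.3717, 0.102]
eef_rot: [2.221, 2.222, 0.002]
ft_force: [0.8, -0.2, -0.5]
finger_gap: 0.0195
finger_force: 58.9
```

Request:
play_rows:
  moves:
    - [[0,0,1,0,0,0],[0,0,0.8,0,0,0],[0,0,0.5,0,0,0],[0,0,0.45,0,0,0],[0,0,0,0,0,0],[0,0,0,0,0,0]]

```text
t: 15.8
ee_pos: [0.4016, 0.3714, 0.033]
eef_rot: [2.22, 2.223, 0.001]
ft_force: [0.0, 0.9, -0.1]
finger_gap: 0.0194
finger_force: 59.2
```

Request:
play_rows:
  moves:
    - [[0,0,0,0,0,0],[0,0,0,0,0,0],[0,0,0,0,0,0]]
  jaw: 0.35

```text
t: 16.18
ee_pos: [0.4016, 0.3712, 0.0332]
eef_rot: [2.22, 2.222, 0.0]
ft_force: [1.6, 0.3, 0.5]
finger_gap: 0.0274
finger_force: 0.0
```

Request:
play_rows:
  moves:
    - [[0,0,-1,0,0,0],[0,0,-1,0,0,0],[0,0,-1,0,0,0],[0,0,-1,0,0,0],[0.38,0.87,0,0,0,0],[0.38,0.87,0,0,0,0],[0.38,0.87,0,0,0,0],[0.38,0.87,0,0,0,0],[0.38,0.87,0,0,0,0],[0.38,0.87,0,0,0,0],[0.38,0.87,0,0,0,0],[0,0,0,0,0,0],[0,0,0,0,0,0]]

```text
t: 17.8
ee_pos: [0.5527, 0.4376, 0.1327]
eef_rot: [-2.22, -2.223, 0.002]
ft_force: [0.4, -0.1, -0.7]
finger_gap: 0.0276
finger_force: 0.0
```

Request:
play_rows:
  moves:
    - [[0,0,0,0,0,0],[0,0,0,0,0,0],[0,0,0,0,0,0]]
  jaw: -0.5

```text
t: 18.18
ee_pos: [0.5535, 0.4378, 0.1333]
eef_rot: [2.22, 2.223, 0.0]
ft_force: [0.5, 1.0, -0.2]
finger_gap: 0.0637
finger_force: 0.0
```

Run:
```python
from h import *
s=r.observe();T=pose(s);print(T[:3,3].round(4))
d=grab('wrist','w5'); np.savez('w5.npz',T=T,mtx=d['mtx'],tfc=d['tool_from_camera'])
for p in((.554,.4385,.056),(.60,.379,.085),(.402,.372,.05)):
  q=np.linalg.inv(T@d['tool_from_camera'])@[*p,1];q=d['mtx']@q[:3];print(q[:2]/q[2])
```

```text
[0.5535 0.4378 0.1333]
[284.83689901 222.06835772]
[349.0447715 313.6224162]
[103.44658672 295.06842224]
```

View pics/w5.png

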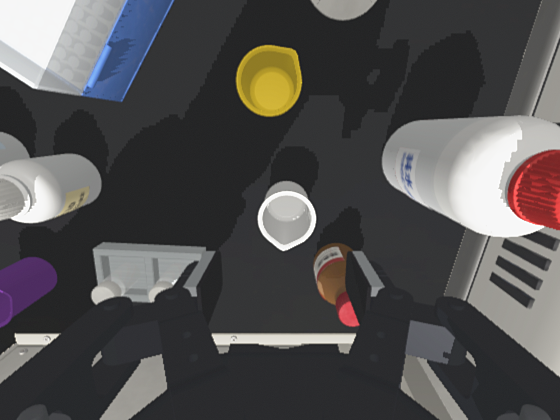

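The beaker's rim is centred at (287,219), about 1–2 mm from the estimate, and both vials are upright in their wells at (107,292) and (163,290). I'm narrowing the jaw to stay clear of the wash bottle, then descending.

Request:
play_rows:
  moves:
    - [[0.1,0.06,0.5,0,0,0],[0,0,0.9,0,0,0],[0,0,1,0,0,0],[0,0,1,0,0,0],[0,0,0.8,0,0,0],[0,0,0,0,0,0],[0,0,0,0,0,0]]
  jaw: -0.3

```text
t: 19.1
ee_pos: [0.5555, 0.441, 0.0287]
eef_rot: [-2.22, -2.222, -0.002]
ft_force: [0.2, 1.3, 0.7]
finger_gap: 0.0554
finger_force: 0.0
```

Request:
play_rows:
  moves:
    - [[0,0,0,0,0,0],[0,0,0,0,0,0],[0,0,0,0,0,0],[0,0,0,0,0,0],[0,0,0,0,0,0]]
  jaw: 1

```text
t: 19.73
ee_pos: [0.5559, 0.4412, 0.0296]
eef_rot: [2.22, 2.222, 0.004]
ft_force: [-0.1, 0.3, 6.2]
finger_gap: 0.041
finger_force: 60.9
```

Request:
play_rows:
  moves:
    - [[0,0,-1,0,0,0],[0,0,-1,0,0,0],[0,0,-1,0,0,0],[0,0,-1,0,0,0],[0,0,-1,0,0,0],[0,0,-1,0,0,0],[0,0,-1,0,0,0],[-1,0,-0.5,0,0,0],[-1,0,0,0,0,0],[-1,0.3,0,0,0,0],[-1,0.3,0,0,0,0],[-1,0.3,0,0,0,0],[-1,0.3,0,0,0,0],[-1,0.3,0,0,0,0],[-1,0.3,0,0,0,0],[-1,0.3,0,0,0,0],[-1,0.3,0,0,0,0],[-1,0.3,0,0,0,0],[-1,0.3,0,0,0,0],[0,0,0,0,0,0]]

```text
t: 22.22
ee_pos: [0.6313, 0.1378, 0.2168]
eef_rot: [2.224, 2.216, 0.0]
ft_force: [-0.4, 0.6, -0.5]
finger_gap: 0.0409
finger_force: 60.6
```

Run:
```python
from h import *
s=r.observe();T=pose(s);print(T[:3,3].round(4),s['joint_pos'].round(2))
d=grab('wrist','w6'); np.savez('w6.npz',T=T,mtx=d['mtx'],tfc=d['tool_from_camera'])
```

```text
[0.6313 0.1378 0.2168] [ 0.21  0.54 -0.71  1.61  0.38  1.14 -0.59]
```

View pics/w6.png

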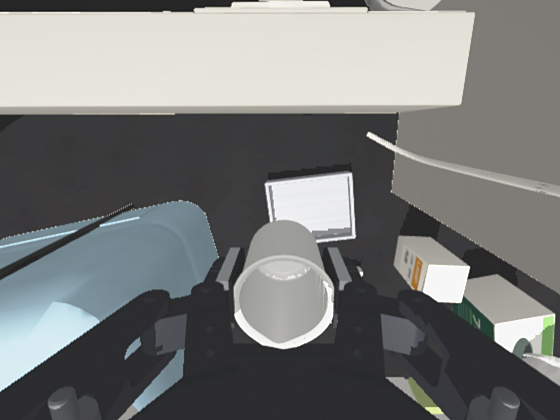

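The beaker is held upright at (283,295). The steel tray is ahead at (311,210), its back corners at (265,181) and (353,172), and the carton is at (432,270).

Request:
play_rows:
  moves:
    - [[-0.9,0.27,0,0,0,0],[-0.9,0.27,0,0,0,0],[-0.9,0.27,0,0,0,0],[-0.9,0.27,0,0,0,0],[-0.9,0.27,0,0,0,0],[-0.9,0.27,0,0,0,0],[0,0,0,0,0,0],[0,0,0,0,0,0]]

```text
t: 23.28
ee_pos: [0.6708, 0.0066, 0.2156]
eef_rot: [-2.218, -2.223, -0.001]
ft_force: [-0.6, 0.5, -0.8]
finger_gap: 0.0411
finger_force: 60.6
```

Run:
```python
from h import *
z=np.load('w6.npz');T=z['T'];d={'mtx':z['mtx'],'tool_from_camera':z['tfc']}
print('spill',[onz(d,*p,.018,T).round(4)[:2].tolist() for p in((265,181),(353,172),(357,240))])
s=r.observe();T=pose(s);print(T[:3,3].round(4),s['joint_pos'].round(2))
d=grab('wrist','w7'); np.savez('w7.npz',T=T,mtx=d['mtx'],tfc=d['tool_from_camera'])
```

```text
spill [[0.61, 0.1476], [0.7105, 0.1575], [0.7206, 0.0743]]
[0.6708 0.0066 0.2156] [ 0.38  0.58 -0.68  1.54  0.38  1.16 -0.37]
```

View pics/w7.png

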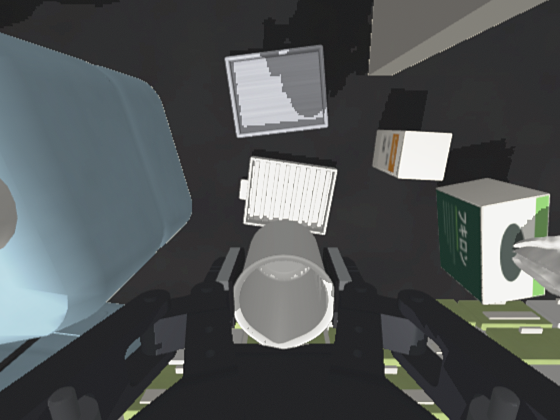

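The ribbed tray now has corners (251,157), (336,168), (327,234) and (244,224), with its lip at (244,190). The steel tray's corners are (226,58), (322,45), (328,126) and (238,136).

Run:
```python
from h import *
z=np.load('w7.npz');T=z['T'];d={'mtx':z['mtx'],'tool_from_camera':z['tfc']}
for n,Q,h in(('drain',((251,157),(336,168),(327,234),(244,224)),.016),('spill',((226,58),(322,45),(328,126),(238,136)),.018)):
    W=np.array([onz(d,*p,h,T)[:2] for p in Q]); print(n,W.round(4).tolist(),W.mean(0).round(4),[np.linalg.norm(W[i]-W[i-1]).round(3) for i in range(4)])
```

```text
drain [[0.6337, 0.0439], [0.7301, 0.0317], [0.7232, -0.0483], [0.623, -0.0357]] [ 0.6775 -0.0021] [np.float64(0.08), np.float64(0.097), np.float64(0.08), np.float64(0.101)]
spill [[0.6113, 0.1444], [0.7092, 0.1564], [0.7187, 0.0776], [0.6203, 0.0669]] [0.6649 0.1113] [np.float64(0.078), np.float64(0.099), np.float64(0.079), np.float64(0.099)]
```

Request:
play_rows:
  moves:
    - [[-0.34,0.27,0,0,0,0],[0,0,1,0,0,0],[0,0,1,0,0,0],[0,0,1,0,0,0],[0,0,1,0,0,0],[0,0,1,0,0,0],[0,0,1,0,0,0],[0,0,0.6,0,0,0],[0,0,0.5,0,0,0],[0,0,0,0,0,0],[0,0,0,0,0,0]]

```text
t: 24.7
ee_pos: [0.6783, -0.0029, 0.0386]
eef_rot: [2.22, 2.222, 0.001]
ft_force: [0.2, -0.0, -0.7]
finger_gap: 0.0409
finger_force: 61.3
```

Request:
play_rows:
  moves:
    - [[0,0,0.06,0,0,0],[0,0,0,0,0,0],[0,0,0,0,0,0]]

```text
t: 25.08
ee_pos: [0.6779, -0.0031, 0.0367]
eef_rot: [2.22, 2.222, 0.0]
ft_force: [0.6, 0.2, -0.6]
finger_gap: 0.0413
finger_force: 61.3
```

Request:
play_rows:
  moves:
    - [[0,0,0,0,0,0],[0,0,0,0,0,0],[0,0,0,0,0,0]]
  jaw: -0.35

```text
t: 25.45
ee_pos: [0.6779, -0.003, 0.0366]
eef_rot: [2.22, 2.222, 0.0]
ft_force: [0.4, -0.3, -0.0]
finger_gap: 0.0576
finger_force: 0.0
```

Request:
play_rows:
  moves:
    - [[0,0,-1,0,0,0],[0,0,-1,0,0,0],[0,0,-1,0,0,0],[0,0,-1,0,0,0],[0,0,-1,0,0,0],[0,0,-1,0,0,0],[0,0,-1,0,0,0],[1,-0.2,0,0,0,0],[1,-0.2,0,0,0,0],[1,-0.2,0,0,0,0],[1,-0.2,0,0,0,0],[1,-0.2,0,0,0,0],[1,-0.2,0,0,0,0],[1,-0.2,0,0,0,0],[1,-0.2,0,0,0,0],[1,-0.2,0,0,0,0],[1,-0.2,0,0,0,0],[1,-0.2,0,0,0,0],[1,-0.2,0,0,0,0],[1,-0.2,0,0,0,0]]

```text
t: 27.95
ee_pos: [0.6123, 0.3227, 0.2116]
eef_rot: [2.22, 2.222, -0.0]
ft_force: [0.1, 0.7, 0.8]
finger_gap: 0.0576
finger_force: 0.0
```

Request:
play_rows:
  moves:
    - [[0.75,-0.17,0,0,0,0],[0.75,-0.17,0,0,0,0],[0.75,-0.16,0,0,0,0],[0,0,1,0,0,0],[0,0,1,0,0,0],[0,0,0,0,0,0],[0,0,0,0,0,0]]

```text
t: 28.82
ee_pos: [0.6004, 0.3788, 0.1626]
eef_rot: [2.221, 2.222, 0.002]
ft_force: [0.2, 0.3, -0.1]
finger_gap: 0.0575
finger_force: 0.0
```

Run:
```python
from h import *
s=r.observe();T=pose(s);print(T[:3,3].round(4))
d=grab('wrist','w8'); np.savez('w8.npz',T=T,mtx=d['mtx'],tfc=d['tool_from_camera'])
f=d['frame'];hsv=cv2.cvtColor(f,cv2.COLOR_RGB2HSV)
red=(((hsv[...,0]>168)|(hsv[...,0]<4))&(hsv[...,1]>140)&(hsv[...,2]>60)).astype(np.uint8); red[:,:230]=0;red[:,340:]=0
ys,xs=np.nonzero(red);print(xs.min(),xs.max(),ys.min(),ys.max());u,v=(xs.min()+xs.max())/2,(ys.min()+ys.max())/2
print(u,v,onz(d,u,v,.085,T).round(4))
```

```text
[0.6004 0.3788 0.1626]
274 302 205 236
288.0 220.5 [0.6034 0.3807 0.085 ]
```

View pics/w8.png

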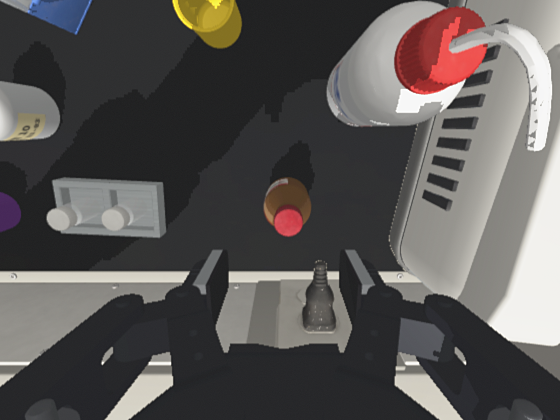

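The bottle's cap is at (288,222), within 3 mm of the jaw centre. The plug at (318,290) is clear of the fingers.

Request:
play_rows:
  moves:
    - [[0.04,0.1,0.8,0,0,0],[0,0,0.8,0,0,0],[0,0,0.8,0,0,0],[0,0,0.8,0,0,0],[0,0,0.8,0,0,0],[0,0,0.7,0,0,0],[0,0,0.42,0,0,0],[0,0,0,0,0,0],[0,0,0,0,0,0]]

```text
t: 30.0
ee_pos: [0.6029, 0.3796, 0.0344]
eef_rot: [2.22, 2.222, 0.002]
ft_force: [0.6, -0.0, 0.2]
finger_gap: 0.0576
finger_force: 0.0
```

Request:
play_rows:
  moves:
    - [[0,0,0,0,0,0],[0,0,0,0,0,0],[0,0,0,0,0,0],[0,0,0,0,0,0],[0,0,0,0,0,0]]
  jaw: 1

```text
t: 30.62
ee_pos: [0.6032, 0.3797, 0.035]
eef_rot: [2.22, 2.222, 0.003]
ft_force: [-0.6, -1.3, 4.9]
finger_gap: 0.0404
finger_force: 61.0
```

Request:
play_rows:
  moves:
    - [[0,0,-1,0,0,0],[0,0,-1,0,0,0],[0,0,-1,0,0,0],[0,0,-1,0,0,0],[0,0,-1,0,0,0],[0,0,-1,0,0,0],[0,0,-1,0,0,0],[0,0,-0.5,0,0,0],[-0.98,0.22,0,0,0,0],[-0.98,0.22,0,0,0,0],[-0.98,0.22,0,0,0,0],[-0.98,0.23,0,0,0,0],[-0.98,0.22,0,0,0,0],[-0.98,0.23,0,0,0,0],[-0.97,0.23,0,0,0,0],[-0.97,0.22,0,0,0,0],[-0.97,0.23,0,0,0,0],[-0.97,0.22,0,0,0,0],[-0.97,0.23,0,0,0,0],[0,0,0,0,0,0]]

```text
t: 33.12
ee_pos: [0.665, 0.108, 0.221]
eef_rot: [2.225, 2.217, -0.002]
ft_force: [-0.4, -0.8, -1.4]
finger_gap: 0.04
finger_force: 60.8
```

Request:
play_rows:
  moves:
    - [[0,0,0,0,0,0],[0,0,1,0,0,0],[0,0,1,0,0,0],[0,0,1,0,0,0],[0,0,1,0,0,0],[0,0,0,0,0,0],[0,0,0,0,0,0]]

```text
t: 34.0
ee_pos: [0.6648, 0.1125, 0.1223]
eef_rot: [2.219, 2.224, 0.003]
ft_force: [0.4, 0.1, -1.3]
finger_gap: 0.0403
finger_force: 60.8
```

Request:
play_rows:
  moves:
    - [[0,0,1,0,0,0],[0,0,1,0,0,0],[0,0,0.7,0,0,0],[0,0,0.4,0,0,0],[0,0,0.2,0,0,0],[0,0,0,0,0,0],[0,0,0,0,0,0]]

```text
t: 34.88
ee_pos: [0.6649, 0.1111, 0.0392]
eef_rot: [2.22, 2.222, 0.002]
ft_force: [0.6, -0.0, -2.1]
finger_gap: 0.0401
finger_force: 60.8
```

Request:
play_rows:
  moves:
    - [[0,0,0,0,0,0],[0,0,0,0,0,0],[0,0,0,0,0,0]]
  jaw: -0.35

```text
t: 35.25
ee_pos: [0.6646, 0.111, 0.0387]
eef_rot: [2.22, 2.222, 0.0]
ft_force: [0.1, -1.0, 0.7]
finger_gap: 0.0576
finger_force: 0.0
```

Request:
play_rows:
  moves:
    - [[0,0,-1,0,0,0],[0,0,-1,0,0,0],[0,0,-1,0,0,0],[0,0,-1,0,0,0],[0,0,-1,0,0,0],[0,0,-1,0,0,0],[0,0,-1,0,0,0],[0,0,-1,0,0,0],[-0.9,0,0,0,0,0],[-0.9,0,0,0,0,0],[-0.9,0,0,0,0,0],[-0.9,0,0,0,0,0],[0,0,0,0,0,0],[0,0,0,0,0,0],[0,0,0,0,0,0]]

```text
t: 37.12
ee_pos: [0.6644, 0.0226, 0.2387]
eef_rot: [-2.218, -2.225, -0.001]
ft_force: [0.7, -0.2, -0.3]
finger_gap: 0.058
finger_force: 0.0
```

Run:
```python
from h import *
w=grab('wrist')['frame']; t=grab('top')['frame']
a=cv2.resize(t[120:270,225:425],(560,420),interpolation=cv2.INTER_CUBIC)
o=np.hstack([cv2.resize(w,(400,300)),cv2.resize(a,(400,300))])
cv2.imwrite('pics/end.png',cv2.cvtColor(o,cv2.COLOR_RGB2BGR))
```

```text
(no output)
```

View pics/end.png

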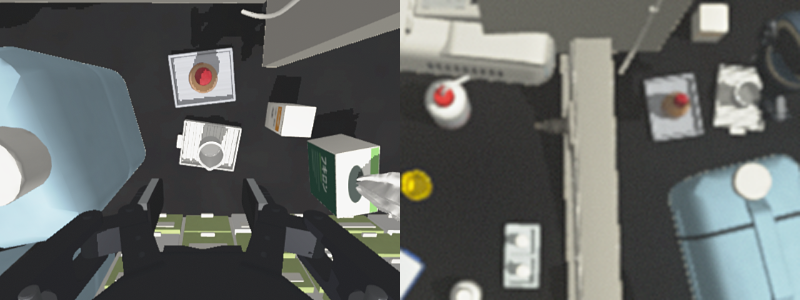

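The final picture shows the bottle upright in the middle of the steel tray (203,76), the beaker upright in the ribbed tray (210,150), and a vial in each well at (519,240) and (519,270). The bystanders are unmoved and the arm is clear.

```bash
python3 -c "
from plant import r
print(r.hand_in())"
```

```text
the job is handed in; nothing more can be done
None
```

I handed the job in at about 37 s of the 128 s: the last pictures show a vial in each rack well, the amber bottle upright mid-tray in the steel tray, the beaker mouth up in the ribbed tray, and the bystanders in place; the hand-in returned no verdict.

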